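# Clear the paddle and feed one tile from the magazine

## Task

The wooden paddle has been left lying across the outfeed of the setter-tile magazine: put it back flat in its own tray on the rack, the empty one with the paddle's outline. Then push the magazine's sprung slide all the way, gently and by feel, until the bottom tile has come right out and sits flush against the backstop, and let the slide spring back so that the next tile drops into place. Feed only one tile, do not ram it (fired clay chips), and leave the pots, the rib and the other things where they are.

Things in the scene. Friction and masses are not known exactly. Their poses are not given: they have to be found in the camera images.
- magazine: grey steel tile magazine on a dark base 290 x 110 x 20 mm, fixed. Origin on the table under the stack's centre, x the feed direction (push plate to outfeed). Feed floor z = 20. Stack frame x -40 to 40, 110 wide, up to z = 150: an upright gripper hits it, so lean back 30 to 45 deg, fingers forward and down. Outfeed x 40 to 140, rails at y = +-47 to +-55, tops z = 30
- slide (a joint): travel of the sprung slide in m: 0 at rest, grows as it is pushed along the magazine's x. Its limit is 0.096 but the tile meets the backstop first, at about 0.080 to 0.092. The spring pushes back with 5 N at rest, about 12 N at the end, and returns the slide when let go
- push_face (a point): centre of the slide's upright black push plate, on the face that is pushed (80 wide, 8 thick, lower edge 19 mm below this point, top 16 mm above; at rest at x = -145, z = 40 mm of the magazine). Moves with the slide; axes parallel to the magazine's: push along x. The base's top is 20 mm below this point
- backstop: aluminium block 20 (x) x 90 x 25 mm high with a black knob, clamped across the outfeed, its distance set differently each time; origin at the centre of its underside, axes parallel to the magazine's; the face that meets the tile is 10 mm from the origin towards the stack
- tile1: bottom tile of the stack, the one to feed: fired clay slab 64 (x, feed direction) x 90 (y) x 14 mm, 145 g; origin at the centre of its underside. All four tiles are alike
- tile2: next tile of the stack, same size; starts on top of tile1 and must end on the feed floor (its origin at z = 20 mm of the magazine)
- paddle: wooden paddle 205 mm long across the outfeed rails, flat underside; origin (and centre of mass) at mid-length on the underside, x along it towards the blade. Blade x -7 to 102, 40 wide, 12 thick. Handle x -102 to -7, 26 wide, 22 thick; its outer half sticks out beside the magazine towards the robot and can be pinched there from above (x about -72). 90 g
- tray_paddle: the paddle's own tray on the rack, empty, with the paddle's dark outline (handle towards -x) inlaid in its floor: inside 226 (x) x 68 mm, floor 4 mm and rim top 10 mm above the origin, rim 4 mm thick; origin at the centre of its underside, 6 mm above the table, x along it
- tray_rib: tray of the same size holding the rib
- tray_scraper: tray of the same size, empty too, but with the outline of a T-shaped scraper
- rib: oval wooden rib 118 x 58 x 10 mm in its tray, leave alone
- vase_a: unfired bottle vase, 92 mm across, 165 high, leave alone
- vase_b: second bottle vase like it, leave alone
- pot: round clay pot, 120 mm across, 108 high, leave alone
- bowl: terracotta bowl, 100 mm across, 45 high, leave alone
- cup: white cup, 72 mm across, 55 high, leave alone
- bat: round plywood bat, 120 mm across, 14 thick, leave alone
Mind the look-alikes: they are no part of the job. Leave any grey or purple look-alike of the paddle alone.

How it is judged:
By the outcome, as a careful person would: the job done as asked, in the order asked, and still so for the second after the job is handed in, with the robot touching nothing.
It also fails if it takes over 59 s, if anything falls off the work surface, if the arm or the gripper's body presses on something with over 40 N, if the wrist force passes 120 N, or if a joint passes its speed limit or range.

## Robot

A 7-joint arm with a two-finger parallel gripper is mounted at the origin on the work surface. World frame = base frame: x ahead of the robot, y to its left, z up, the work surface at z = 0. Lengths are in m, angles in rad, forces in N, time in s.
With the tool pointing down it reaches from about 0.425 to 0.875 m from the base axis. Payload 4.7 kg.
Tool frame: the origin (TCP) lies between the finger pads; the fingertips stand 11 mm ahead of it and the grasp point (between the pads) lies 8 mm behind it; z points along the fingers, y is the line along which they close (so a half turn about z gives the same grasp; the last joint's range is limited). The gripper opens to 87 mm and grips with 3 to 60 N. Pads are 19 mm wide; open, the fingers measure 117 mm over their backs; the gripper's body (75 mm by 190 mm) begins 51 mm behind the grasp point.
Start: joints at [-1.221, 0.321, -0.07, 1.45, 0.023, 1.371, -0.057], TCP at [0.214, 0.614, 0.234] pointing down, gripper open.
Joint ranges: [-2.86, 2.86], [-0.3, 2.09], [-1.38, 1.24], [0.06, 2.45], [-1.56, 4.7], [0.09, 2.05], [-2.69, 2.69]. Speed limits (rad/s): [2.57, 2.57, 3.14, 3.14, 3.14, 3.14, 3.14].

## Interface

Orientations are given as a rotation vector (axis times angle).
In Python, from bench import ctrl gives the robot as it stands. The module is installed in compiled form; this text tells all that it offers.
- The arm moves only by the shell command python3 -m inch 'ROWS' [FORCE]. ROWS is JSON, a list of rows, each an object with "slide": the shift along the tool's x, y, z scaled (see below), a list of three; "angular": the turn, a rotation vector about the tool's x, y, z scaled (see below), a list of three; "claw": the opening, from -1 (shut) to 1 (fully open). In form: [{"slide": [tx, ty, tz], "angular": [rx, ry, rz], "claw": claw}, ...]. A call has 1 to 10 rows; each row is the pose to reach, as a shift and turn from the pose commanded when the call began, along the tool's axes at that moment; what a row does not reach only later rows make up. The controller multiplies each number of a shift by 0.25 m and each number of a turn by 30 degrees. A row lasts 1/10 s, in which the tool goes at most 50 mm and 8.59 degrees, less where a joint would pass 70% of its speed; a pose out of reach is approached as far as the arm can. A call with a number of a shift or a turn outside -1 to 1 is refused whole. A call with a gripper value outside its range is refused whole. The fingers move at their own pace and stop on an object; FORCE is the grip in N (left out, the last holds). Time passes only in rows, so rows that repeat a pose let the fingers close. It gives the time, the measured TCP pose, the force, the opening and the grip force at its end, in the units of the state.
- ctrl.get_state(): the state, without advancing time (a new reading comes with each control period).
- ctrl.get_image(name): name is "scene" or "top" or "wrist"; returns a dict with "color" (480x640x3 uint8, red, green, blue), "depth" (480x640 float32, m along the optical axis (not along the pixel's ray), 0 where there is no reading), "camera_matrix" (3x3 intrinsics, pixels), "dist_coeffs" ([k1, k2, p1, p2, k3] as OpenCV has them; the pictures are not rectified), "extrinsics" (4x4, takes a point from camera to world coordinates); the wrist camera has in their place "tool_from_camera" (4x4, takes a point from camera to tool coordinates, whose origin is the TCP and whose axes are the flange's). Camera axes: x right, y up, looking along -z (the intrinsics and any distortion apply to the point x, -y, -z); pixel columns grow to the right and rows downward; lengths in m; the calibration is good to about 2 mm. A picture is of the moment at which its call begins: read the wrist's pose just before it.
- ctrl.close_job(): hands the job in; it is judged then, once.
Trained networks look in the newest picture that a camera, given by its name, has taken for a name from the list of things; names that differ only in an ending like _2 or _b are one class to them, and where a whole thing is asked for, a point or a joint stands for the part that bears it (a point fixed in the world has none). Each returns a list of dicts, best first, with "confidence" (0 to 1); they miss things now and then, are a little off and sometimes report something else, mostly with a low value. They report only what shows in the picture. A call takes as long as a camera call. They do not tell look-alikes from the thing itself.
- ctrl.find_in(query, camera): "bbox" ([centre column, centre row, width, height] in pixels, round what is visible of it).
- ctrl.outline_of(query, camera): "mask" (480x640 bool, what is visible of it) and "bbox" ([centre column, centre row, width, height] in pixels, round what is visible of it).
The state is a dict: "time": time; "joint_positions": joint angles; "qd": joint speeds; "joint_torque": joint torques, N m; "position": TCP position; "tool_rot": TCP orientation; "ft_force": force on the tool from outside, world axes, zero at the start; "torque": the same for the moment, N m; "grip_width": opening from 0.0 (shut) to 1.0 (fully open); "grip_force": force on a finger pad.
Only numpy, scipy, OpenCV 4.12 (cv2) and the standard library are available. Lean on these libraries where they do the work, as an engineer would, in place of code of your own. Each camera call takes 0.05 s, during which the arm holds its last target. There are 200 camera calls.

## Working session

There is one attempt and no reset: what is moved stays moved. The work goes in short steps, Python scripts to look and compute and a shell command to move; the robot and the scene stay as the last step left them, time stands still between calls to the robot, and variables do not carry over. Pictures are saved under pics/ and viewed, at most 10 in all, crops included, and the job is handed in when it is done.

```bash
mkdir -p pics; cat > h.py <<'E'
import numpy as np, cv2
from scipy.spatial.transform import Rotation as R
from bench import ctrl
def grab(cam):
    s=ctrl.get_state(); im=ctrl.get_image(cam)
    if cam=="wrist":
        T=np.eye(4);T[:3,:3]=R.from_rotvec(s["tool_rot"]).as_matrix();T[:3,3]=s["position"]
        im["extrinsics"]=T@im["tool_from_camera"]
    return im
def save(im,fn,box=None,scale=1):
    c=im["color"][:,:,::-1]
    if box: c=c[box[1]:box[3],box[0]:box[2]]
    cv2.imwrite(fn,cv2.resize(c,None,fx=scale,fy=scale))
def pts(im,uv,z=None):
    """pixels -> world using depth, or the plane at height z"""
    uv=np.atleast_2d(np.float64(uv))
    n=cv2.undistortPoints(uv[:,None],np.array(im["camera_matrix"]),np.array(im["dist_coeffs"]))[:,0]
    d=np.c_[n[:,0],-n[:,1],-np.ones(len(n))]; E=np.array(im["extrinsics"])
    if z is None:
        dep=im["depth"][np.int32(uv[:,1].round()),np.int32(uv[:,0].round())]
        return (d*dep[:,None])@E[:3,:3].T+E[:3,3]
    w=d@E[:3,:3].T
    return E[:3,3]+w*((z-E[2,3])/w[:,2])[:,None]
E
python3 - <<'E'
from h import *
for c in("scene","top"):
    im=grab(c); save(im,f"pics/{c}0.png"); print(c,np.round(im["extrinsics"],3).tolist())
    for n in("paddle","tray_paddle","magazine","backstop","push_face","tile1"):
        print(n,[(np.round(d["bbox"]).tolist(),round(d["confidence"],2)) for d in ctrl.find_in(n,c)])
E
```

```text
scene [[-0.854, -0.335, 0.399, 1.054], [0.521, -0.525, 0.673, 0.822], [-0.016, 0.782, 0.623, 0.836], [0.0, 0.0, 0.0, 1.0]]
paddle [([328.0, 267.0, 95.0, 32.0], 0.84), ([393.0, 228.0, 86.0, 22.0], 0.73), ([211.0, 202.0, 69.0, 22.0], 0.62)]
tray_paddle [([455.0, 387.0, 121.0, 84.0], 0.7), ([426.0, 357.0, 119.0, 81.0], 0.42)]
magazine [([307.0, 254.0, 76.0, 110.0], 0.57)]
backstop [([321.0, 286.0, 42.0, 25.0], 0.8)]
push_face [([293.0, 222.0, 37.0, 19.0], 0.87), ([421.0, 356.0, 56.0, 40.0], 0.18)]
tile1 []
top [[0.016, 0.993, -0.113, 0.471], [-1.0, 0.015, -0.012, -0.002], [-0.01, 0.113, 0.994, 0.982], [0.0, 0.0, 0.0, 1.0]]
paddle [([310.0, 244.0, 49.0, 94.0], 0.81), ([514.0, 201.0, 82.0, 65.0], 0.59), ([342.0, 356.0, 58.0, 96.0], 0.58)]
tray_paddle []
magazine [([349.0, 240.0, 146.0, 86.0], 0.93), ([170.0, 260.0, 34.0, 56.0], 0.34)]
backstop [([290.0, 222.0, 26.0, 43.0], 0.74)]
push_face [([394.0, 249.0, 53.0, 50.0], 0.72), ([292.0, 224.0, 22.0, 36.0], 0.72)]
tile1 [([394.0, 250.0, 51.0, 55.0], 0.19)]
```

View pics/scene0.png

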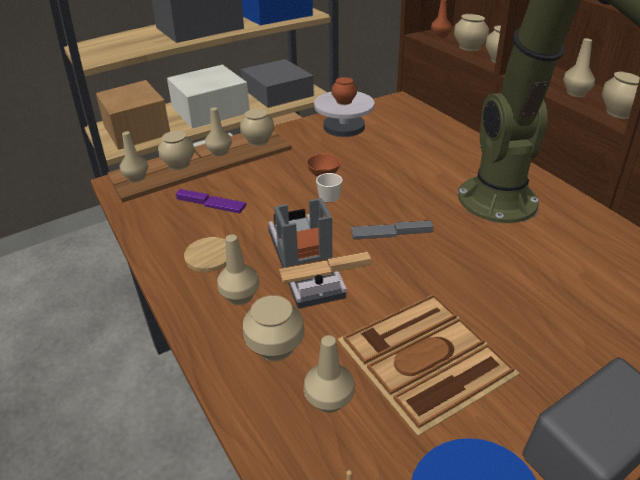

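View pics/top0.png

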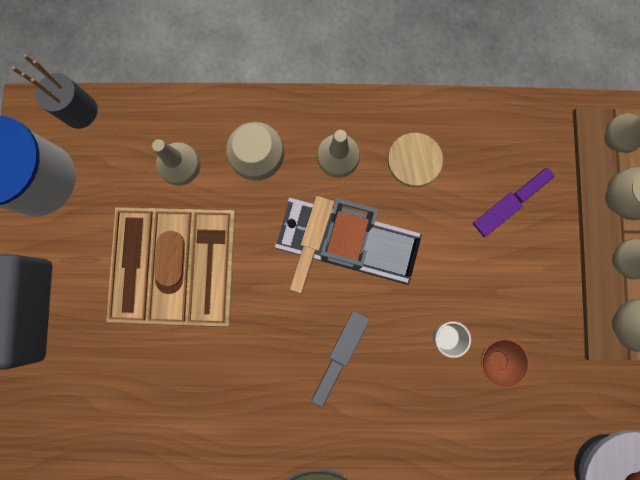

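The candidates for the paddle in the top view are wood at (310,244), grey at (342,356) and purple at (514,201). I choose the wooden one, which lies across the outfeed. For trays, the paddle outline is at top (131,265), the rib at (169,262) and the T-scraper at (210,270). I choose (131,265), where the handle points toward the robot. Next I'll measure and check with a close crop.

```bash
python3 - <<'E'
from h import *
im=grab("top"); save(im,"pics/crop1.png",(90,180,440,340),2.2)
np.savez("top.npz",**{k:im[k] for k in im})
for n in("paddle","magazine","backstop","push_face","tray_paddle","tray_rib","tray_scraper"):
    for d in ctrl.outline_of(n,"top")[:3]:
        m=d["mask"]; v,u=np.nonzero(m); P=pts(im,np.c_[u,v]); P=P[im["depth"][v,u]>0]
        c,s,a=cv2.minAreaRect(np.float32(P[:,:2]*1000))
        print(n,round(d["confidence"],2),np.round(d["bbox"]),"rect",np.round(c,1),np.round(s,1),round(a,1),"z",np.round(np.percentile(P[:,2],[2,50,98]),4),"b",np.round(cv2.boxPoints((c,s,a))).tolist())
# heights around
for uv in [(302,275),(318,215),(131,265),(285,215),(298,232),(350,235),(390,250),(413,255),(115,265),(291,224),(160,320)]: print(uv,pts(im,uv).round(3))
E
```

```text
paddle 0.81 [311. 244.  45.  93.] rect [580.1  25.8] [ 40.7 213.3] 72.8 z [0.0371 0.0431 0.0549] b [[472.0, 38.0], [676.0, -25.0], [688.0, 14.0], [484.0, 77.0]]
paddle 0.76 [515. 202.  84.  71.] rect [ 684.7 -418.2] [ 41.8 219.9] 39.3 z [0.0045 0.0128 0.0238] b [[599.0, -346.0], [738.0, -517.0], [771.0, -490.0], [631.0, -320.0]]
paddle 0.6 [341. 359.  53.  94.] rect [342.  -35.9] [ 40.9 204.4] 62.4 z [0.0083 0.0135 0.0248] b [[242.0, -7.0], [423.0, -101.0], [442.0, -65.0], [261.0, 30.0]]
magazine 0.91 [350. 239. 148.  89.] rect [601.5 -59.1] [300.8 143.8] 75.2 z [0.0015 0.0333 0.1512] b [[494.0, -186.0], [633.0, -223.0], [709.0, 68.0], [570.0, 105.0]]
backstop 0.96 [291. 224.  22.  40.] rect [617.4  68.3] [24.1 89.5] 75.4 z [0.0218 0.0449 0.0584] b [[571.0, 68.0], [658.0, 45.0], [664.0, 69.0], [577.0, 91.0]]
push_face 0.6 [394. 249.  54.  50.] rect [ 564.1 -142. ] [115.4  84.9] 77.7 z [0.0288 0.033  0.0564] b [[510.0, -189.0], [593.0, -207.0], [618.0, -95.0], [535.0, -77.0]]
tray_paddle 0.65 [129. 266.  44. 112.] rect [529.5 416.4] [ 86.1 235.6] 89.6 z [0.0069 0.0111 0.0185] b [[411.
[... 562 characters left out ...]
 0.55 [350. 240. 146.  87.] rect [602.3 -57.1] [301.  143.5] 75.4 z [0.0118 0.0333 0.1511] b [[495.0, -185.0], [634.0, -221.0], [710.0, 71.0], [571.0, 107.0]]
tray_scraper 0.65 [210. 267.  38. 110.] rect [528.8 242.5] [ 75.7 239.9] 89.2 z [0.007  0.0107 0.0179] b [[408.0, 206.0], [648.0, 203.0], [649.0, 279.0], [409.0, 282.0]]
(302, 275) [[0.511 0.042 0.051]]
(318, 215) [[0.636 0.011 0.044]]
(131, 265) [[0.528 0.412 0.011]]
(285, 215) [[0.64  0.082 0.018]]
(298, 232) [[0.603 0.054 0.019]]
(350, 235) [[ 0.591 -0.054  0.075]]
(390, 250) [[ 0.566 -0.139  0.033]]
(413, 255) [[ 0.555 -0.183  0.056]]
(115, 265) [[0.527 0.445 0.014]]
(291, 224) [[0.614 0.066 0.057]]
(160, 320) [[0.413 0.34  0.017]]
```

View pics/crop1.png

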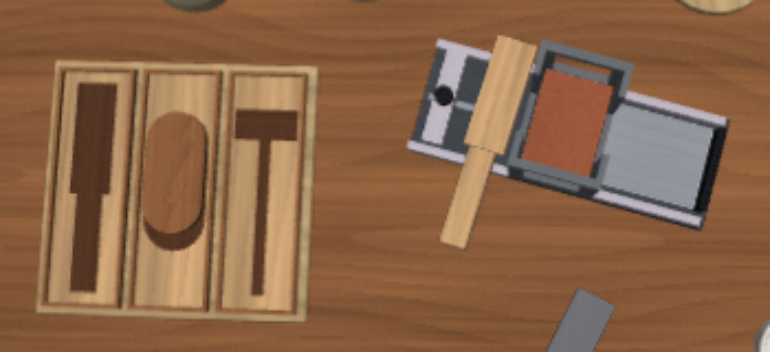

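The crop shows the wooden paddle across the outfeed: blade at (500,95), handle end at (455,240), backstop knob at (443,95), black push plate at (712,170). The leftmost tray has the paddle outline at (93,190), blade up and away from the robot.

```bash
cat >> h.py <<'E'
def go(p,Rt):
    s=ctrl.get_state(); Rc=R.from_rotvec(s["tool_rot"])
    sl=Rc.inv().apply(np.array(p)-s["position"])/0.25
    an=(Rc.inv()*Rt).as_rotvec()/np.radians(30)
    print("slide",sl.round(3).tolist(),"angular",an.round(3).tolist())
def down(yaw):  # pointing down, closing axis (tool y) at world angle yaw (deg)
    a=np.radians(yaw); y=np.array([np.cos(a),np.sin(a),0]); z=np.array([0,0,-1.]); return R.from_matrix(np.c_[np.cross(y,z),y,z])
def st():
    s=ctrl.get_state(); M=R.from_rotvec(s["tool_rot"]).as_matrix()
    print("t",round(s["time"],2),"p",np.round(s["position"],4),"F",np.round(s["ft_force"],2),"w",round(s["grip_width"],3),"gf",s["grip_force"],"\ntool x",M[:,0].round(3),"y",M[:,1].round(3),"z",M[:,2].round(3),"q",np.round(s["joint_positions"],2))
E
python3 - <<'E'
from h import *
st()
for y in(73,-107): go((0.503,0.050,0.2),down(y))
E
```

```text
t 1.1 p [0.2142 0.6137 0.2336] F [-0.16 -0.34  0.46] w 0.999 gf 0.0 
tool x [-0.944  0.33  -0.   ] y [0.33  0.944 0.   ] z [ 0.  0. -1.] q [-1.22  0.32 -0.07  1.45  0.02  1.37 -0.06]
slide [-1.834, -1.748, 0.134] angular [0.0, 0.0, -0.075]
slide [-1.834, -1.748, 0.134] angular [0.0, -0.0, 5.925]
```

```bash
python3 -m inch '[{"slide":[-0.9,-0.88,0],"angular":[0,0,0],"claw":1},{"slide":[-0.9,-0.88,0],"angular":[0,0,0],"claw":1},{"slide":[-0.9,-0.88,0],"angular":[0,0,0],"claw":1},{"slide":[-0.9,-0.88,0],"angular":[0,0,0],"claw":1},{"slide":[-0.9,-0.88,0],"angular":[0,0,0],"claw":1},{"slide":[-0.9,-0.88,0],"angular":[0,0,0],"claw":1},{"slide":[-0.9,-0.88,0],"angular":[0,0,0],"claw":1}]'
python3 -m inch '[{"slide":[-0.93,-0.87,0.13],"angular":[0,0,-0.07],"claw":1},{"slide":[-0.93,-0.87,0.13],"angular":[0,0,-0.07],"claw":1},{"slide":[-0.93,-0.87,0.13],"angular":[0,0,-0.07],"claw":1},{"slide":[-0.93,-0.87,0.13],"angular":[0,0,-0.07],"claw":1},{"slide":[-0.93,-0.87,0.13],"angular":[0,0,-0.07],"claw":1},{"slide":[-0.93,-0.87,0.13],"angular":[0,0,-0.07],"claw":1},{"slide":[-0.93,-0.87,0.13],"angular":[0,0,-0.07],"claw":1},{"slide":[-0.93,-0.87,0.13],"angular":[0,0,-0.07],"claw":1},{"slide":[-0.93,-0.87,0.13],"angular":[0,0,-0.07],"claw":1}]'
python3 - <<'E'
from h import *
im=grab("wrist"); save(im,"pics/w1.png"); st()
for n in("paddle","magazine","backstop"):
    for d in ctrl.outline_of(n,"wrist")[:2]:
        v,u=np.nonzero(d["mask"]); P=pts(im,np.c_[u,v])[im["depth"][v,u]>0]
        if n=="paddle": P=P[P[:,2]>0.035]
        c,s,a=cv2.minAreaRect(np.float32(P[:,:2]*1000))
        print(n,round(d["confidence"],2),np.round(d["bbox"]),np.round(c,1),np.round(s,1),round(a,1),"z",np.round(np.percentile(P[:,2],[2,50,98]),4),np.round(cv2.boxPoints((c,s,a))).tolist())
        if n=="paddle":
            H=P[P[:,2]>0.048]; c,s,a=cv2.minAreaRect(np.float32(H[:,:2]*1000)); print("handle",c,s,a,np.median(H[:,2]))
go((0.503,0.050,0.033),down(73))
E
```

```text
time: 1.8
position: [0.3573, 0.3264, 0.2341]
tool_rot: [0.537, 3.094, -0.001]
ft_force: [-0.2, -0.4, 0.2]
grip_width: 1.003
grip_force: 0.0
time: 2.7
position: [0.5019, 0.0509, 0.2011]
tool_rot: [-0.468, -3.106, -0.001]
ft_force: [0.2, -0.3, 0.6]
grip_width: 0.996
grip_force: 0.0
t 2.75 p [0.5017 0.0517 0.2011] F [-0.11  0.18  0.02] w 1.001 gf 0.0 
tool x [-0.956  0.293  0.001] y [0.293 0.956 0.001] z [-0.     0.001 -1.   ] q [-0.61  0.02  0.47  1.87 -0.01  1.26  1.13]
paddle 0.88 [322. 280.  48. 183.] [547.2  33.9] [ 39.6 162.5] 73.8 z [0.0402 0.0508 0.0527] [[464.0, 38.0], [620.0, -8.0], [631.0, 30.0], [475.0, 76.0]]
handle (513.2218017578125, 44.54014587402344) (25.719690322875977, 91.33599853515625) 73.29975891113281 0.051352895134684384Traceback (most recent call last):
  File "<stdin>", line 8, in <module>
    return _quantile_unchecked(
        a, q, axis, out, overwrite_input, method, keepdims, weights)
    return _ureduce(a,
                    func=_quantile_ureduce_func,
    ...<5 lines>...
                    overwrite_input=overwrite_input,
                    method=method)
    r = func(a, **kwargs)
    result = _quantile(arr,
                       quantiles=q,
    ...<2 lines>...
                       out=out,
                       weights=wgt)
    slices_having_nans = np.isnan(arr[-1, ...])
                                  ~~~^^^^^^^^^
IndexError: index -1 is out of bounds for axis 0 with size 0
```

View pics/w1.png

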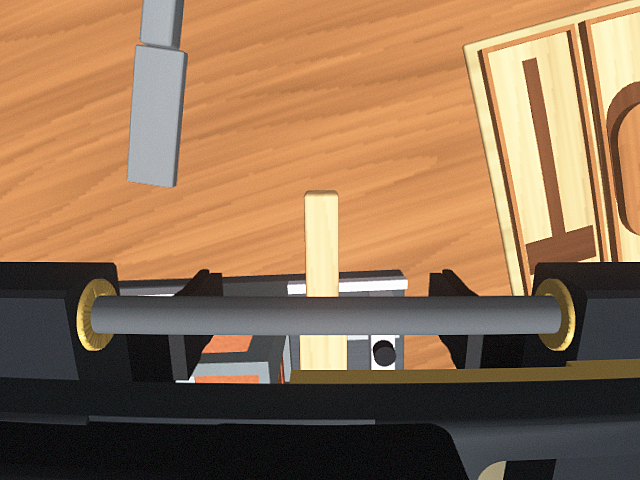

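```bash
python3 -m inch '[{"slide":[0,-0.012,0.2],"angular":[0,0,0],"claw":1},{"slide":[0,-0.012,0.4],"angular":[0,0,0],"claw":1},{"slide":[0,-0.012,0.55],"angular":[0,0,0],"claw":1},{"slide":[0,-0.012,0.62],"angular":[0,0,0],"claw":1},{"slide":[0,-0.012,0.672],"angular":[0,0,0],"claw":1},{"slide":[0,-0.012,0.672],"angular":[0,0,0],"claw":1}]' 25
python3 -m inch '[{"slide":[0,0,0],"angular":[0,0,0],"claw":-0.6},{"slide":[0,0,0],"angular":[0,0,0],"claw":-1},{"slide":[0,0,0],"angular":[0,0,0],"claw":-1},{"slide":[0,0,0],"angular":[0,0,0],"claw":-1},{"slide":[0,0,0],"angular":[0,0,0],"claw":-1},{"slide":[0,0,0],"angular":[0,0,0],"claw":-1}]' 25
```

```text
time: 3.4
position: [0.4999, 0.0482, 0.0318]
tool_rot: [-0.464, -3.105, 0.001]
ft_force: [0.6, -1.1, 0.5]
grip_width: 1.002
grip_force: 0.0
time: 4.0
position: [0.5013, 0.047, 0.0333]
tool_rot: [0.468, 3.106, 0.001]
ft_force: [-0.3, -0.9, 0.2]
grip_width: 0.538
grip_force: 0.0
```

Still closing.

```bash
python3 -m inch '[{"slide":[0,0,0],"angular":[0,0,0],"claw":-1},{"slide":[0,0,0],"angular":[0,0,0],"claw":-1},{"slide":[0,0,0],"angular":[0,0,0],"claw":-1},{"slide":[0,0,0],"angular":[0,0,0],"claw":-1},{"slide":[0,0,0],"angular":[0,0,0],"claw":-1},{"slide":[0,0,0],"angular":[0,0,0],"claw":-1}]' 25
```

```text
time: 4.6
position: [0.5011, 0.047, 0.033]
tool_rot: [-0.468, -3.106, -0.0]
ft_force: [0.0, 0.4, -0.9]
grip_width: 0.297
grip_force: 24.9
```

```bash
python3 -m inch '[{"slide":[0,0,-0.05],"angular":[0,0,0],"claw":-1},{"slide":[0,0,-0.12],"angular":[0,0,0],"claw":-1},{"slide":[0,0,-0.24],"angular":[0,0,0],"claw":-1},{"slide":[0,0,-0.36],"angular":[0,0,0],"claw":-1},{"slide":[0,0,-0.48],"angular":[0,0,0],"claw":-1},{"slide":[0,0,-0.6],"angular":[0,0,0],"claw":-1},{"slide":[0,0,-0.6],"angular":[0,0,0],"claw":-1},{"slide":[0,0,-0.6],"angular":[0,0,0],"claw":-1}]'
python3 - <<'E'
from h import *
st()
im=grab("wrist")
for d in ctrl.outline_of("paddle","wrist")[:3]:
    v,u=np.nonzero(d["mask"]); P=pts(im,np.c_[u,v])[im["depth"][v,u]>0]; P=P[P[:,2]>0.15]
    if len(P)<50: continue
    c,s,a=cv2.minAreaRect(np.float32(P[:,:2]*1000)); print("W",c,s,a,np.percentile(P[:,2],[2,50,98]))
im=grab("top"); 
for n in("paddle","backstop","magazine","tray_paddle"):
  for d in ctrl.outline_of(n,"top")[:3]:
    v,u=np.nonzero(d["mask"]); P=pts(im,np.c_[u,v])[im["depth"][v,u]>0]
    c,s,a=cv2.minAreaRect(np.float32(P[:,:2]*1000)); print(n,np.round(d["bbox"]),np.round(c,1),np.round(s,1),round(a,1),np.percentile(P[:,2],[2,50,98]).round(3))
    if n=="paddle" and P[:,2].mean()>0.1:
        P=P[P[:,2]<.22]; A=np.polyfit(P[:,0],P[:,2],1); print("slope",A,np.round(cv2.boxPoints((c,s,a))).tolist())
save(im,"pics/t2.png",(90,160,440,340),2.2)
go((0.455,0.42,0.2),down(90)); go((0.455,0.42,0.2),down(-90))
E
```

```text
time: 5.4
position: [0.5013, 0.047, 0.1839]
tool_rot: [0.468, 3.105, 0.002]
ft_force: [-1.1, -0.5, -1.6]
grip_width: 0.297
grip_force: 24.9
t 5.4 p [0.5013 0.047  0.1839] F [-1.09 -0.48 -1.63] w 0.297 gf 24.92551269941032 
tool x [-0.956  0.295 -0.001] y [0.295 0.956 0.001] z [ 0.001  0.001 -1.   ] q [-0.62  0.03  0.48  1.89 -0.02  1.22  1.14]
W (495.0343017578125, 50.56925964355469) (28.931926727294922, 52.244293212890625) 71.9260482788086 [0.18597216 0.20188482 0.20338702]
paddle [347. 352.  42.  75.] [357.6 -44.6] [ 39.2 164.1] 63.7 [0.009 0.013 0.025]
paddle [514. 202.  82.  66.] [ 680.2 -414.2] [ 42.2 209.3] 38.7 [0.006 0.013 0.024]
backstop [297. 211.  17.   9.] [642.8  59.2] [18.  33.4] 70.2 [0.039 0.045 0.048]
magazine [257. 148.  55.  61.] [779.4 142.8] [114.6 143.5] 86.4 [0.054 0.094 0.11 ]
magazine [353. 240. 140.  85.] [592.3 -59.7] [301.1 171.1] 86.1 [0.004 0.034 0.151]
tray_paddle [131. 267.  42. 113.] [528.8 415.7] [ 85.5 235.9] 89.8 [0.007 0.011 0.018]
tray_paddle [337. 154.  47.  51.] [765.9 -24.1] [97.1 87. ] 54.3 [0.042 0.072 0.166]
slide [0.614, 1.372, -0.072] angular [-0.002, -0.003, -0.572]
slide [0.614, 1.372, -0.072] angular [-0.004, 0.002, 5.428]
```

View pics/t2.png

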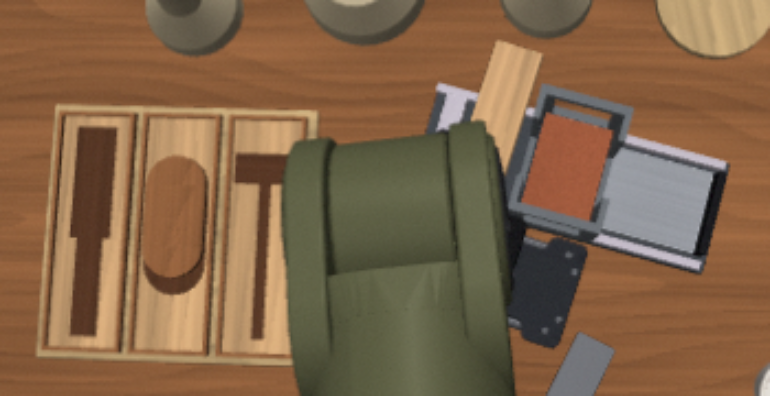

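The paddle is in the hand, with its blade at crop (505,80). I'll measure its level and tip before placing.

```bash
python3 - <<'E'
from h import *
im=grab("top")
d=im["depth"]; v,u=np.mgrid[170:225,295:345]; uv=np.c_[u.ravel(),v.ravel()]
P=pts(im,uv); P=P[(d[uv[:,1],uv[:,0]]>0)&(P[:,2]>0.15)&(P[:,2]<0.23)&(P[:,0]>0.55)]
ax=np.array([0.957,-0.29]); o=np.array([0.5013,0.047])
s=(P[:,:2]-o)@ax; t=(P[:,:2]-o)@np.array([0.29,0.957])
print(len(P),"s",np.percentile(s,[0,1,50,99,100]).round(4),"t",np.percentile(t,[1,50,99]).round(4),"z",np.percentile(P[:,2],[2,50,98]).round(4),"slope",np.polyfit(s,P[:,2],1), "tslope",np.polyfit(s,t,1))
w=grab("wrist"); d=w["depth"]; v,u=np.mgrid[0:480,0:640]; uv=np.c_[u.ravel(),v.ravel()]
P=pts(w,uv); P=P[(d.ravel()>0)&(P[:,2]>0.197)&(P[:,2]<0.21)]; s=(P[:,:2]-o)@ax; t=(P[:,:2]-o)@np.array([0.29,0.957]); k=(abs(t)<.03)&(s<-0.0)&(s>-.06);print("end",np.percentile(s[k],[0,1,50]),"slope",np.polyfit(s[k],P[k][:,2],1),np.median(t[k]))
E
```

```text
983 s [0.0983 0.1014 0.1421 0.1779 0.179 ] t [-0.0318 -0.0009  0.0209] z [0.1508 0.1901 0.1929] slope [-0.0425935   0.19462826] tslope [ 0.02596368 -0.00448845]
end [-0.02445256 -0.02420419 -0.01791624] slope [0.06565872 0.2014143 ] 0.00017622817370683874
```

```bash
python3 - <<'E'
from h import *
im=dict(np.load("top.npz"))
g=im["color"].max(2)[200:330,115:147]; m=(g<95).astype(np.uint8); m=cv2.morphologyEx(m,cv2.MORPH_OPEN,np.ones((4,4),np.uint8))
n,l,stt,_=cv2.connectedComponentsWithStats(m); k=1+stt[1:,4].argmax(); v,u=np.nonzero(l==k); print(stt[k])
P=pts(im,np.c_[u+115,v+200],0.0105); c,s,a=cv2.minAreaRect(np.float32(P[:,:2]*1000)); print(c,s,a)
o=np.array(c)/1000; x=np.array([1,-0.009]); t=o+0.0
tgt=o-0.0765*x; print("tcp target",tgt)
for z in(0.2,0.06,0.0135): go((*tgt,z),down(89.5))
E
```

```text
[   8   20   21   93 1310]
(526.5952758789062, 411.12103271484375) (37.23934555053711, 198.91746520996094) 89.1259994506836
tcp target [0.45009528 0.41180953]
slide [0.624, 1.335, -0.07] angular [-0.001, -0.002, -0.555]
slide [0.624, 1.335, 0.49] angular [-0.001, -0.002, -0.555]
slide [0.624, 1.335, 0.676] angular [-0.001, -0.002, -0.555]
```

The fingertips stick out about 8 mm below the paddle's underside, so I can't set it flush in the tray like this. I'll put it back on the rails and regrip 9 mm higher.

```bash
python3 -m inch '[{"slide":[0,0,0.2],"angular":[0,0,0],"claw":-1},{"slide":[0,0,0.4],"angular":[0,0,0],"claw":-1},{"slide":[0,0,0.5],"angular":[0,0,0],"claw":-1},{"slide":[0,0,0.57],"angular":[0,0,0],"claw":-1},{"slide":[0,0,0.602],"angular":[0,0,0],"claw":-1},{"slide":[0,0,0.602],"angular":[0,0,0],"claw":-1},{"slide":[0,0,0.602],"angular":[0,0,0],"claw":-0.2},{"slide":[0,0,0.602],"angular":[0,0,0],"claw":-0.2},{"slide":[0,0,0.602],"angular":[0,0,0],"claw":-0.2},{"slide":[0,0,0.602],"angular":[0,0,0],"claw":-0.2}]'
python3 -m inch '[{"slide":[0,0,-0.036],"angular":[0,0,0],"claw":-0.2},{"slide":[0,0,-0.036],"angular":[0,0,0],"claw":-0.2},{"slide":[0,0,-0.036],"angular":[0,0,0],"claw":-1},{"slide":[0,0,-0.036],"angular":[0,0,0],"claw":-1},{"slide":[0,0,-0.036],"angular":[0,0,0],"claw":-1},{"slide":[0,0,-0.036],"angular":[0,0,0],"claw":-1},{"slide":[0,0,-0.036],"angular":[0,0,0],"claw":-1},{"slide":[0,0,-0.036],"angular":[0,0,0],"claw":-1}]' 25
```

```text
time: 6.85
position: [0.5017, 0.0472, 0.0333]
tool_rot: [0.468, 3.105, 0.001]
ft_force: [0.3, -0.6, 0.6]
grip_width: 0.4
grip_force: 0.0
time: 7.65
position: [0.5011, 0.0471, 0.0416]
tool_rot: [0.468, 3.107, 0.0]
ft_force: [-0.6, 0.8, 2.3]
grip_width: 0.3
grip_force: 25.0
```

```bash
python3 -m inch '[{"slide":[0,0,-0.15],"angular":[0,0,0],"claw":-1},{"slide":[0,0,-0.3],"angular":[0,0,0],"claw":-1},{"slide":[0,0,-0.44],"angular":[0,0,0],"claw":-1},{"slide":[0.1,0.14,-0.44],"angular":[0,0,-0.1],"claw":-1},{"slide":[0.2,0.3,-0.44],"angular":[0,0,-0.25],"claw":-1},{"slide":[0.3,0.46,-0.44],"angular":[0,0,-0.4],"claw":-1},{"slide":[0.4,0.62,-0.44],"angular":[0,0,-0.555],"claw":-1},{"slide":[0.5,0.78,-0.44],"angular":[0,0,-0.555],"claw":-1},{"slide":[0.57,0.92,-0.44],"angular":[0,0,-0.555],"claw":-1},{"slide":[0.62,1.0,-0.44],"angular":[0,0,-0.555],"claw":-1}]'
python3 - <<'E'
from h import *
st(); go((0.4505,0.412,0.1),down(89.5))
E
```

```text
time: 8.65
position: [0.4247, 0.3351, 0.1509]
tool_rot: [-0.007, -3.141, -0.001]
ft_force: [-0.1, -0.2, -0.3]
grip_width: 0.299
grip_force: 25.0
t 8.65 p [0.4247 0.3351 0.1509] F [-0.1  -0.18 -0.33] w 0.299 gf 24.99895684188232 
tool x [-1.     0.005  0.001] y [0.005 1.    0.001] z [-0.001  0.001 -1.   ] q [-0.92  0.15  0.22  1.84 -0.04  1.16  0.88]
slide [-0.102, 0.308, 0.204] angular [0.001, -0.002, 0.008]
```

```bash
python3 -m inch '[{"slide":[-0.05,0.15,0.1],"angular":[0,0,0],"claw":-1},{"slide":[-0.102,0.308,0.2],"angular":[0,0,0.008],"claw":-1},{"slide":[-0.102,0.308,0.34],"angular":[0,0,0.008],"claw":-1},{"slide":[-0.102,0.308,0.4],"angular":[0,0,0.008],"claw":-1},{"slide":[-0.102,0.308,0.4],"angular":[0,0,0.008],"claw":-1},{"slide":[-0.102,0.308,0.4],"angular":[0,0,0.008],"claw":-1}]'
python3 - <<'E'
from h import *
st(); im=grab("wrist"); save(im,"pics/w3.png"); go((0.4505,0.412,0.0225),down(89.5))
t=grab("top"); save(t,"pics/t3.png",(80,160,360,340),2.2)
E
```

```text
time: 9.25
position: [0.4534, 0.4075, 0.0523]
tool_rot: [0.022, 3.141, -0.0]
ft_force: [0.5, 0.2, -1.3]
grip_width: 0.291
grip_force: 25.0
t 9.25 p [0.4534 0.4075 0.0523] F [ 0.5   0.19 -1.26] w 0.291 gf 24.999425896676257 
tool x [-1.     0.014 -0.   ] y [ 0.014  1.    -0.   ] z [ 0. -0. -1.] q [-0.94  0.39  0.2   1.76 -0.09  1.01  0.85]
slide [0.014, 0.015, 0.123] angular [0.003, 0.004, -0.01]
```

View pics/t3.png

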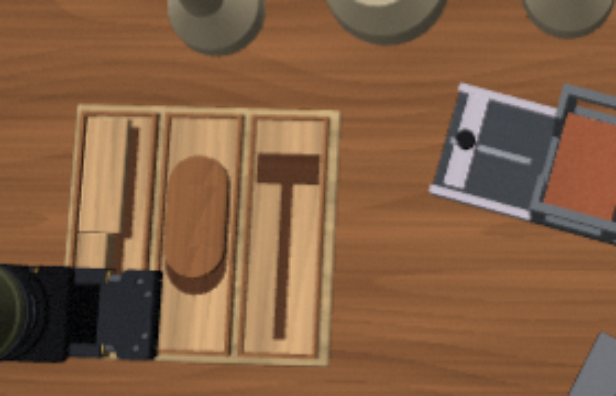

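View pics/w3.png

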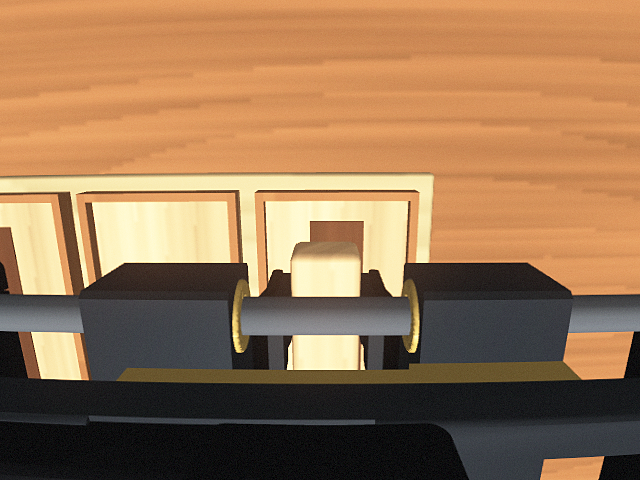

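```bash
python3 - <<'E'
from h import *
st(); go((0.4505,0.4125,0.0225),down(89.5))
E
```

```text
t 9.35 p [0.4542 0.4085 0.0538] F [ 0.88 -1.12 -0.26] w 0.299 gf 24.99941716552712 
tool x [-1.     0.014 -0.002] y [0.014 1.    0.002] z [ 0.002  0.002 -1.   ] q [-0.94  0.38  0.2   1.76 -0.09  1.01  0.85]
slide [0.015, 0.015, 0.125] angular [0.005, 0.005, -0.01]
```

```bash
python3 -m inch '[{"slide":[0,0,0],"angular":[0,0,0],"claw":-1},{"slide":[0,0,0],"angular":[0,0,0],"claw":-1}]'; python3 - <<'E'
from h import *
st(); go((0.4505,0.4125,0.0225),down(89.5))
E
```

```text
time: 9.55
position: [0.4535, 0.4087, 0.0531]
tool_rot: [0.021, 3.14, 0.003]
ft_force: [-0.6, 0.1, 0.2]
grip_width: 0.296
grip_force: 25.0
t 9.55 p [0.4535 0.4087 0.0531] F [-0.61  0.07  0.18] w 0.296 gf 24.999479408143088 
tool x [-1.     0.013 -0.002] y [0.013 1.    0.002] z [ 0.002  0.002 -1.   ] q [-0.94  0.39  0.2   1.76 -0.09  1.01  0.85]
slide [0.012, 0.015, 0.122] angular [0.004, 0.003, -0.008]
```

```bash
python3 -m inch '[{"slide":[0.012,0.015,0.03],"angular":[0,0,-0.01],"claw":-1},{"slide":[0.012,0.015,0.06],"angular":[0,0,-0.01],"claw":-1},{"slide":[0.012,0.015,0.09],"angular":[0,0,-0.01],"claw":-1},{"slide":[0.012,0.015,0.108],"angular":[0,0,-0.01],"claw":-1},{"slide":[0.012,0.015,0.118],"angular":[0,0,-0.01],"claw":-1},{"slide":[0.012,0.015,0.118],"angular":[0,0,-0.01],"claw":-1},{"slide":[0.012,0.015,0.118],"angular":[0,0,-0.01],"claw":-1}]'
```

```text
time: 10.25
position: [0.4501, 0.4122, 0.022]
tool_rot: [0.012, 3.141, 0.0]
ft_force: [0.4, 0.1, -0.3]
grip_width: 0.299
grip_force: 25.0
```

```bash
python3 -m inch '[{"slide":[0,0,0.004],"angular":[0,0,0],"claw":-1},{"slide":[0,0,0.008],"angular":[0,0,0],"claw":-1},{"slide":[0,0,0.008],"angular":[0,0,0],"claw":-1}]'; python3 - <<'E'
from h import *
st()
E
```

```text
time: 10.55
position: [0.4502, 0.4123, 0.0217]
tool_rot: [0.012, 3.141, 0.001]
ft_force: [-3.3, -3.1, 9.7]
grip_width: 0.298
grip_force: 25.0
t 10.55 p [0.4502 0.4123 0.0217] F [-3.33 -3.06  9.75] w 0.298 gf 25.000704140402377 
tool x [-1.     0.008 -0.   ] y [0.008 1.    0.   ] z [ 0.  0. -1.] q [-0.94  0.42  0.19  1.77 -0.1   0.95  0.85]
```

Paddle is on the floor of the tray. I'll open a little and lift clear.

```bash
python3 -m inch '[{"slide":[0,0,0],"angular":[0,0,0],"claw":-0.28},{"slide":[0,0,0],"angular":[0,0,0],"claw":-0.28},{"slide":[0,0,0],"angular":[0,0,0],"claw":-0.28},{"slide":[0,0,-0.03],"angular":[0,0,0],"claw":-0.28},{"slide":[0,0,-0.1],"angular":[0,0,0],"claw":-0.28},{"slide":[0,0,-0.25],"angular":[0,0,0],"claw":-0.28},{"slide":[0,0,-0.45],"angular":[0,0,0],"claw":-0.28},{"slide":[0,0,-0.65],"angular":[0,0,0],"claw":-0.5},{"slide":[0,0,-0.8],"angular":[0,0,0],"claw":-1},{"slide":[0,0,-0.8],"angular":[0,0,0],"claw":-1}]'
python3 -m inch '[{"slide":[0.1,-0.2,-0.1],"angular":[0,0,0],"claw":-1},{"slide":[0.1,-0.4,-0.2],"angular":[0,0,0],"claw":-1},{"slide":[0.1,-0.6,-0.2],"angular":[0,0,0],"claw":-1},{"slide":[0.1,-0.8,-0.2],"angular":[0,0,0],"claw":-1},{"slide":[0.1,-1,-0.2],"angular":[0,0,0],"claw":-1},{"slide":[0.1,-1,-0.2],"angular":[0,0,0],"claw":-1}]'
python3 - <<'E'
from h import *
st(); im=grab("top"); save(im,"pics/t4.png",(80,160,440,360),2.2)
im0=dict(np.load("top.npz"))
for d in ctrl.outline_of("paddle","top")[:3]:
    v,u=np.nonzero(d["mask"]); P=pts(im,np.c_[u,v])[im["depth"][v,u]>0]
    c,s,a=cv2.minAreaRect(np.float32(P[:,:2]*1000)); print(np.round(d["bbox"]),np.round(c,1),np.round(s,1),round(a,1),np.percentile(P[:,2],[2,50,98]).round(3))
# magazine pose: footprint from pixels on black push plate top, floor and backstop (first picture)
v,u=np.mgrid[200:300,270:430]; uv=np.c_[u.ravel(),v.ravel()]; P=pts(im,uv); col=im["color"][uv[:,1],uv[:,0]].astype(int)
k=(P[:,2]>0.05)&(P[:,2]<0.062)&(col.max(1)<60)&(P[:,1]<-0.1); c,s,a=cv2.minAreaRect(np.float32(P[k][:,:2]*1000)); print("plate",k.sum(),c,s,a,np.median(P[k],0))
k=(P[:,2]>0.028)&(P[:,2]<0.04)&(P[:,1]<-0.09)&(P[:,1]>-.25); c,s,a=cv2.minAreaRect(np.float32(P[k][:,:2]*1000)); print("mid",k.sum(),c,s,a)
k=(P[:,2]>0.14)&(P[:,2]<0.16)&(abs(P[:,0]-.59)<.1)&(abs(P[:,1]+.05)<.1); c,s,a=cv2.minAreaRect(np.float32(P[k][:,:2]*1000)); print("frame top",k.sum(),c,s,a)
k=(P[:,2]>0.04)&(P[:,2]<0.05)&(P[:,1]>0.02)&(P[:,1]<.1); c,s,a=cv2.minAreaRect(np.float32(P[k][:,:2]*1000)); print("backstop top",k.sum(),c,s,a)
E
```

```text
time: 11.55
position: [0.4528, 0.4138, 0.2272]
tool_rot: [0.013, 3.133, 0.013]
ft_force: [-0.3, -0.7, 0.2]
grip_width: 0.173
grip_force: 0.0
time: 12.15
position: [0.4232, 0.1561, 0.2698]
tool_rot: [-0.024, -3.141, 0.002]
ft_force: [0.1, 0.6, -0.8]
grip_width: 0.007
grip_force: 0.0
t 12.15 p [0.4232 0.1561 0.2698] F [ 0.14  0.64 -0.77] w 0.007 gf 0.0 
tool x [-1.     0.015  0.   ] y [ 0.015  1.    -0.001] z [-0.    -0.001 -1.   ] q [-0.81 -0.14  0.36  1.87  0.05  1.41  1.09]
[341. 358.  60.  95.] [339.8 -37.1] [ 41.8 204.4] 64.3 [0.008 0.013 0.025]
[514. 202.  82.  67.] [ 680.4 -412.4] [ 40.  205.4] 38.9 [0.007 0.013 0.024]
[129. 251.  24.  70.] [555.4 413.5] [ 46.1 151.1] 89.6 [0.014 0.023 0.034]
plate 166 (552.3405151367188, -183.68263244628906) (8.294062614440918, 79.05030822753906) 75.13896942138672 [ 0.55156479 -0.18311387  0.05525691]
mid 2074 (564.6262817382812, -137.3328857421875) (104.14753723144531, 106.6588363647461) 75.6451416015625
frame top 597 (588.03857421875, -47.412986755371094) (80.11542510986328, 110.4242172241211) 75.46707916259766
backstop top 358 (617.6174926757812, 66.41226959228516) (20.069311141967773, 90.31690216064453) 75.45526885986328
```

View pics/t4.png

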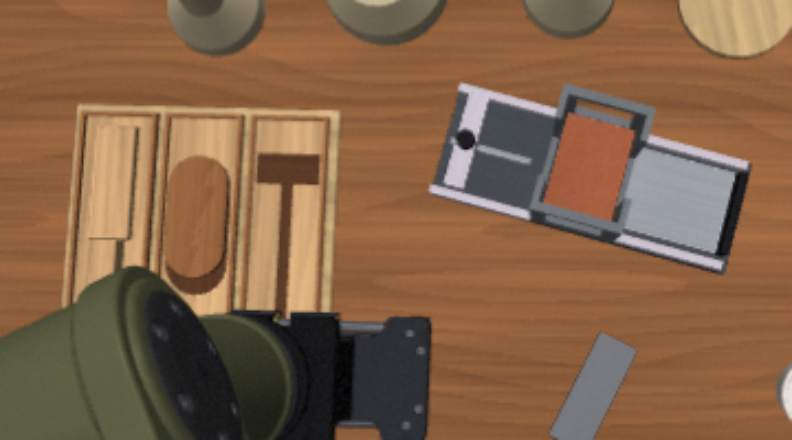

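Backstop, frame and push plate agree on a yaw of 75.5°. The view shows the paddle covering its outline. Next is the approach to push plate (crop 738,210).

```bash
cat >> h.py <<'E'
O=np.array([0.588,-0.0474,0]); A=np.radians(75.47)
X=np.array([np.cos(A),np.sin(A),0]); Y=np.array([-np.sin(A),np.cos(A),0]); Z=np.array([0,0,1.])
def mag(p): return O+p[0]*X+p[1]*Y+p[2]*Z
def lean(deg):
    t=np.radians(deg); return R.from_matrix(np.c_[np.cos(t)*X+np.sin(t)*Z,-Y,np.sin(t)*X-np.cos(t)*Z])
E
python3 - <<'E'
from h import *
s=ctrl.get_state(); p0=np.array(s["position"]); R0=R.from_rotvec(s["tool_rot"]); p1=mag((-0.205,0,0.24)); R1=lean(36)
rv=(R0.inv()*R1).as_rotvec(); print(np.degrees(rv),p0,p1); N=5
P,Q=p0,R0
for i in range(1,N+1):
    p=p0+(p1-p0)*i/N; q=R0*R.from_rotvec(rv*i/N)
    print("slide",(Q.inv().apply(p-P)/.25).round(3).tolist(),"ang",((Q.inv()*q).as_rotvec()/np.radians(30)).round(3).tolist(), "z",q.as_matrix()[:,2].round(2)); P,Q=p,q
E
```

```text
[-32.46107208  25.43011438  99.94971345] [0.423186   0.15953781 0.26990723] [ 0.53656819 -0.24584336  0.24      ]
slide [-0.095, -0.323, 0.024] ang [-0.216, 0.17, 0.666] z [-0.07  0.13 -0.99]
slide [-0.2, -0.271, -0.024] ang [-0.216, 0.17, 0.666] z [-0.08  0.27 -0.96]
slide [-0.275, -0.182, -0.071] ang [-0.216, 0.17, 0.666] z [-0.05  0.4  -0.92]
slide [-0.311, -0.068, -0.112] ang [-0.216, 0.17, 0.666] z [ 0.03  0.5  -0.86]
slide [-0.302, 0.055, -0.14] ang [-0.216, 0.17, 0.666] z [ 0.15  0.57 -0.81]
```

```bash
python3 -m inch '[{"slide":[-0.032,-0.108,0.008],"angular":[-0.072,0.057,0.222],"claw":-1},{"slide":[-0.063,-0.215,0.016],"angular":[-0.144,0.113,0.444],"claw":-1},{"slide":[-0.095,-0.323,0.024],"angular":[-0.216,0.17,0.666],"claw":-1}]' | grep -A1 posi
python3 -m inch '[{"slide":[-0.067,-0.09,-0.008],"angular":[-0.072,0.057,0.222],"claw":-1},{"slide":[-0.133,-0.18,-0.016],"angular":[-0.144,0.113,0.444],"claw":-1},{"slide":[-0.2,-0.271,-0.024],"angular":[-0.216,0.17,0.666],"claw":-1}]' | grep -A1 posi
python3 -m inch '[{"slide":[-0.092,-0.061,-0.024],"angular":[-0.072,0.057,0.222],"claw":-1},{"slide":[-0.183,-0.121,-0.047],"angular":[-0.144,0.113,0.444],"claw":-1},{"slide":[-0.275,-0.182,-0.071],"angular":[-0.216,0.17,0.666],"claw":-1}]' | grep -A1 posi
python3 -m inch '[{"slide":[-0.104,-0.023,-0.037],"angular":[-0.072,0.057,0.222],"claw":-1},{"slide":[-0.207,-0.045,-0.075],"angular":[-0.144,0.113,0.444],"claw":-1},{"slide":[-0.311,-0.068,-0.112],"angular":[-0.216,0.17,0.666],"claw":-1}]' | grep -A1 posi
python3 -m inch '[{"slide":[-0.1,0.018,-0.047],"angular":[-0.072,0.057,0.222],"claw":-1},{"slide":[-0.2,0.037,-0.093],"angular":[-0.144,0.113,0.444],"claw":-1},{"slide":[-0.302,0.055,-0.14],"angular":[-0.216,0.17,0.666],"claw":-1},{"slide":[-0.302,0.055,-0.14],"angular":[-0.216,0.17,0.666],"claw":-1},{"slide":[-0.302,0.055,-0.14],"angular":[-0.216,0.17,0.666],"claw":-1}]'
python3 - <<'E'
from h import *
st(); go(mag((-0.205,0,0.24)),lean(36))
E
```

```text
position: [0.4465, 0.0829, 0.2637]
tool_rot: [-0.542, -2.999, -0.174]
position: [0.4702, 0.0015, 0.2578]
tool_rot: [-1.027, -2.764, -0.331]
position: [0.4937, -0.0794, 0.2516]
tool_rot: [-1.454, -2.45, -0.47]
position: [0.5171, -0.1605, 0.2452]
tool_rot: [-1.816, -2.07, -0.587]
time: 13.95
position: [0.5392, -0.2414, 0.239]
tool_rot: [-2.106, -1.643, -0.681]
ft_force: [0.7, 0.0, 0.1]
grip_width: 0.005
grip_force: 0.0
t 13.95 p [ 0.5392 -0.2414  0.239 ] F [0.7  0.01 0.07] w 0.005 gf 0.0 
tool x [0.198 0.785 0.587] y [ 0.97  -0.243 -0.003] z [ 0.14   0.57  -0.809] q [ 0.02  0.52  0.94  1.53 -0.87  1.76  0.78]
slide [-0.014, -0.006, -0.015] angular [-0.014, 0.001, 0.01]
```

```bash
python3 - <<'E'
from h import *
go(mag((-0.20,0,0.12)),lean(36)); go(mag((-0.185,0,0.043)),lean(36)); print(np.round(mag((-0.1592,0,0.043)),4))
E
```

```text
slide [-0.28, -0.004, 0.385] angular [-0.014, 0.001, 0.01]
slide [-0.412, -0.003, 0.67] angular [-0.014, 0.001, 0.01]
[ 0.5481 -0.2015  0.043 ]
```

```bash
python3 -m inch '[{"slide":[-0.1,0,0.14],"angular":[-0.014,0,0.01],"claw":-1},{"slide":[-0.2,0,0.28],"angular":[-0.014,0,0.01],"claw":-1},{"slide":[-0.28,-0.003,0.385],"angular":[-0.014,0,0.01],"claw":-1},{"slide":[-0.33,-0.003,0.49],"angular":[-0.014,0,0.01],"claw":-1},{"slide":[-0.38,-0.003,0.6],"angular":[-0.014,0,0.01],"claw":-1},{"slide":[-0.412,-0.003,0.67],"angular":[-0.014,0,0.01],"claw":-1},{"slide":[-0.412,-0.003,0.67],"angular":[-0.014,0,0.01],"claw":-1},{"slide":[-0.412,-0.003,0.67],"angular":[-0.014,0,0.01],"claw":-1}]'
cat > w.py <<'E'
from h import *
import sys
s=ctrl.get_state(); d=np.array(s["position"])-O; f=np.array(s["ft_force"])
print("t",round(s["time"],2),"mag",np.round([d@X,d@Y,d[2]],4),"F mag",np.round([f@X,f@Y,f[2]],1),"q",np.round(s["joint_positions"],2))
M=R.from_rotvec(s["tool_rot"]).inv()
print("per 10mm feed",(M.apply(X)*.01/.25).round(4),"ang err",((M*lean(36)).as_rotvec()/np.radians(30)).round(3), "yz err",(M.apply(-(d@Y)*Y+(0.043-d[2])*Z)/.25).round(4))
E
python3 w.py
```

```text
time: 14.75
position: [0.5422, -0.2267, 0.0453]
tool_rot: [-2.115, -1.639, -0.69]
ft_force: [-0.5, -0.2, 0.3]
grip_width: 0.002
grip_force: 0.0
t 14.75 mag [-0.1851 -0.0006  0.0453] F mag [-0.3  0.4  0.3] q [ 0.06  0.71  0.84  1.7  -1.01  1.52  0.99]
per 10mm feed [ 0.0324 -0.      0.0235] ang err [0.005 0.    0.003] yz err [-0.0055 -0.0025  0.0075]
```

```bash
python3 -m inch '[{"slide":[0.027,-0.002,0.031],"angular":[0,0,0],"claw":-1},{"slide":[0.054,-0.002,0.052],"angular":[0,0,0],"claw":-1},{"slide":[0.07,-0.002,0.063],"angular":[0,0,0],"claw":-1},{"slide":[0.085,-0.002,0.074],"angular":[0,0,0],"claw":-1},{"slide":[0.1,-0.002,0.085],"angular":[0,0,0],"claw":-1},{"slide":[0.115,-0.002,0.096],"angular":[0,0,0],"claw":-1},{"slide":[0.13,-0.002,0.106],"angular":[0,0,0],"claw":-1},{"slide":[0.145,-0.002,0.117],"angular":[0,0,0],"claw":-1},{"slide":[0.156,-0.002,0.125],"angular":[0,0,0],"claw":-1}]' | grep force; python3 w.py
```

```text
ft_force: [-3.8, -11.6, 4.7]
grip_force: 6.1
t 15.65 mag [-0.1418 -0.0002  0.0429] F mag [-12.2   0.8   4.7] q [-0.02  0.67  0.84  1.76 -1.02  1.46  0.94]
per 10mm feed [ 0.0326 -0.0003  0.0232] ang err [ 0.015  0.016 -0.006] yz err [ 0.0002 -0.0006 -0.0003]
```

```bash
python3 -m inch '[{"slide":[0.016,0,0.012],"angular":[0,0,0],"claw":-1},{"slide":[0.033,0,0.023],"angular":[0,0,0],"claw":-1},{"slide":[0.049,0,0.035],"angular":[0,0,0],"claw":-1},{"slide":[0.065,0,0.047],"angular":[0,0,0],"claw":-1},{"slide":[0.081,0,0.058],"angular":[0,0,0],"claw":-1},{"slide":[0.098,0,0.07],"angular":[0,0,0],"claw":-1},{"slide":[0.114,0,0.082],"angular":[0,0,0],"claw":-1},{"slide":[0.13,0,0.093],"angular":[0,0,0],"claw":-1},{"slide":[0.147,0,0.105],"angular":[0,0,0],"claw":-1}]' | grep force; python3 w.py
```

```text
ft_force: [-5.9, -12.5, 5.4]
grip_force: 6.8
t 16.55 mag [-0.0977 -0.0002  0.0429] F mag [-13.6   2.6   5.4] q [-0.1   0.64  0.83  1.8  -1.03  1.41  0.9 ]
per 10mm feed [ 0.0326 -0.0003  0.0232] ang err [ 0.016  0.018 -0.008] yz err [ 0.0001 -0.0009 -0.0002]
```

```bash
python3 -m inch '[{"slide":[0.005,0,0.0035],"angular":[0,0,0],"claw":-1},{"slide":[0.01,0,0.007],"angular":[0,0,0],"claw":-1},{"slide":[0.015,0,0.0105],"angular":[0,0,0],"claw":-1},{"slide":[0.02,0,0.014],"angular":[0,0,0],"claw":-1},{"slide":[0.025,0,0.0175],"angular":[0,0,0],"claw":-1},{"slide":[0.029,0,0.021],"angular":[0,0,0],"claw":-1},{"slide":[0.033,0,0.023],"angular":[0,0,0],"claw":-1}]' | grep force; python3 w.py
python3 -m inch '[{"slide":[0.003,0,0.0023],"angular":[0,0,0],"claw":-1},{"slide":[0.0065,0,0.0046],"angular":[0,0,0],"claw":-1},{"slide":[0.01,0,0.007],"angular":[0,0,0],"claw":-1},{"slide":[0.013,0,0.0093],"angular":[0,0,0],"claw":-1}]' | grep force; python3 w.py
```

```text
ft_force: [-5.3, -11.8, 3.5]
grip_force: 6.8
t 17.25 mag [-0.0879 -0.0002  0.043 ] F mag [-12.8   2.2   3.5] q [-0.12  0.63  0.83  1.81 -1.04  1.4   0.88]
per 10mm feed [ 0.0326 -0.0003  0.0232] ang err [ 0.016  0.019 -0.008] yz err [ 0.0001 -0.0008 -0.0001]
ft_force: [-5.5, -13.1, 4.4]
grip_force: 6.9
t 17.65 mag [-0.084  -0.0002  0.043 ] F mag [-14.1   2.1   4.4] q [-0.12  0.63  0.83  1.82 -1.04  1.39  0.88]
per 10mm feed [ 0.0326 -0.0003  0.0232] ang err [ 0.016  0.019 -0.009] yz err [ 0.0001 -0.0008 -0.0002]
```

Free running at about 13–14 N. I'll keep going in short steps of 0.8 mm per row.

```bash
python3 -m inch '[{"slide":[0.0026,0,0.0019],"angular":[0,0,0],"claw":-1},{"slide":[0.0052,0,0.0037],"angular":[0,0,0],"claw":-1},{"slide":[0.0078,0,0.0056],"angular":[0,0,0],"claw":-1}]' | grep ft_; python3 w.py|head -1
python3 -m inch '[{"slide":[0.0026,0,0.0019],"angular":[0,0,0],"claw":-1},{"slide":[0.0052,0,0.0037],"angular":[0,0,0],"claw":-1}]' | grep ft_; python3 w.py|head -1
```

```text
ft_force: [-5.9, -13.0, 4.9]
t 17.95 mag [-0.0817 -0.0002  0.043 ] F mag [-14.1   2.4   4.9] q [-0.13  0.63  0.83  1.82 -1.04  1.39  0.88]
ft_force: [-5.4, -12.6, 4.2]
t 18.15 mag [-0.0801 -0.0002  0.0429] F mag [-13.5   2.    4.2] q [-0.13  0.63  0.83  1.82 -1.04  1.39  0.88]
```

```bash
python3 - <<'E'
from h import *
im=grab("scene"); save(im,"pics/s5.png",(240,180,400,320),5)
E
```

```text
(no output)
```

View pics/s5.png

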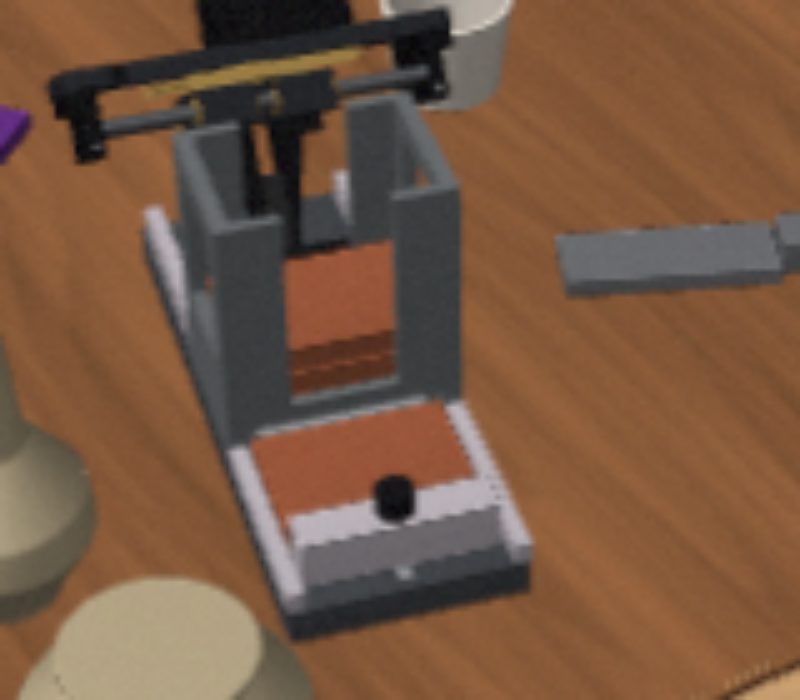

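The tile (370,450) has come out under the frame and nearly reaches the backstop (400,520). I'll creep on until the force rises.

```bash
for i in 1; do :; done
python3 -m inch '[{"slide":[0.002,0,0.0014],"angular":[0,0,0],"claw":-1},{"slide":[0.004,0,0.0028],"angular":[0,0,0],"claw":-1}]' | grep ft_; python3 w.py|head -1
python3 -m inch '[{"slide":[0.002,0,0.0014],"angular":[0,0,0],"claw":-1},{"slide":[0.004,0,0.0028],"angular":[0,0,0],"claw":-1}]' | grep ft_; python3 w.py|head -1
```

```text
ft_force: [-5.6, -13.2, 4.8]
t 18.4 mag [-0.079  -0.0002  0.0429] F mag [-14.2   2.1   4.8] q [-0.13  0.62  0.83  1.82 -1.04  1.39  0.87]
ft_force: [-6.7, -13.1, 4.3]
t 18.6 mag [-0.0778 -0.0002  0.043 ] F mag [-14.4   3.2   4.3] q [-0.14  0.62  0.83  1.82 -1.04  1.39  0.87]
```

```bash

python3 -m inch '[{"slide":[0.002,0,0.0014],"angular":[0,0,0],"claw":-1},{"slide":[0.004,0,0.0028],"angular":[0,0,0],"claw":-1}]' | grep ft_; python3 w.py|head -1
python3 -m inch '[{"slide":[0.002,0,0.0014],"angular":[0,0,0],"claw":-1}]' | grep ft_; python3 w.py|head -1
```

```text
ft_force: [-6.3, -13.8, 4.8]
t 18.8 mag [-0.0766 -0.0002  0.0429] F mag [-14.9   2.6   4.8] q [-0.14  0.62  0.83  1.82 -1.04  1.39  0.87]
ft_force: [-6.9, -14.2, 5.2]
t 18.9 mag [-0.0766 -0.0002  0.0429] F mag [-15.4   3.2   5.2] q [-0.14  0.62  0.83  1.82 -1.04  1.38  0.87]
```

```bash

python3 -m inch '[{"slide":[0.002,0,0.0014],"angular":[0,0,0],"claw":-1}]' | grep ft_; python3 w.py|head -1
python3 -m inch '[{"slide":[0.002,0,0.0014],"angular":[0,0,0],"claw":-1}]' | grep ft_; python3 w.py|head -1
```

```text
ft_force: [-7.4, -15.2, 6.9]
t 19.0 mag [-0.0765 -0.0002  0.0429] F mag [-16.5   3.4   6.9] q [-0.14  0.62  0.83  1.82 -1.04  1.38  0.87]
ft_force: [-8.3, -17.2, 5.8]
t 19.1 mag [-0.0764 -0.0002  0.0429] F mag [-18.8   3.7   5.8] q [-0.14  0.62  0.83  1.82 -1.04  1.38  0.87]
```

The plate has stopped at -0.0764 and the force is climbing, so the tile is against the backstop. I'll add one small seating step, then back off along the feed axis.

```bash

python3 -m inch '[{"slide":[0.002,0,0.0014],"angular":[0,0,0],"claw":-1},{"slide":[0.002,0,0.0014],"angular":[0,0,0],"claw":-1}]' | grep ft_; python3 w.py|head -1
python3 -m inch '[{"slide":[-0.02,0,-0.014],"angular":[0,0,0],"claw":-1},{"slide":[-0.06,0,-0.042],"angular":[0,0,0],"claw":-1},{"slide":[-0.1,0,-0.07],"angular":[0,0,0],"claw":-1},{"slide":[-0.14,0,-0.1],"angular":[0,0,0],"claw":-1},{"slide":[-0.18,0,-0.129],"angular":[0,0,0],"claw":-1},{"slide":[-0.22,0,-0.157],"angular":[0,0,0],"claw":-1},{"slide":[-0.26,0,-0.186],"angular":[0,0,0],"claw":-1},{"slide":[-0.32,0,-0.228],"angular":[0,0,0],"claw":-1},{"slide":[-0.38,0,-0.27],"angular":[0,0,0],"claw":-1},{"slide":[-0.38,0,-0.27],"angular":[0,0,0],"claw":-1}]' | grep ft_; python3 w.py|head -1
python3 -m inch '[{"slide":[-0.05,0,-0.15],"angular":[0,0,0],"claw":-1},{"slide":[-0.05,0,-0.3],"angular":[0,0,0],"claw":-1},{"slide":[-0.05,0,-0.45],"angular":[0,0,0],"claw":-1},{"slide":[-0.05,0,-0.6],"angular":[0,0,0],"claw":-1},{"slide":[-0.05,0,-0.6],"angular":[0,0,0],"claw":-1},{"slide":[-0.05,0,-0.6],"angular":[0,0,0],"claw":-1}]' | grep ft_; python3 w.py|head -1
python3 - <<'E'
from h import *
im=grab("top"); s=grab("scene")
a=cv2.resize(im["color"][170:340,80:440,::-1],(760,359)); b=cv2.resize(s["color"][190:430,230:530,::-1],(300,240)); c=np.zeros((599,760,3),np.uint8); c[:359]=a; c[359:599,:300]=b; c[359:599,310:630]=cv2.resize(s["color"][190:310,250:410,::-1],(320,240)); cv2.imwrite("pics/fin.png",c)
v,u=np.mgrid[180:340,80:440]; uv=np.c_[u.ravel(),v.ravel()]; P=pts(im,uv); m=np.c_[(P-O)@X,(P-O)@Y,P[:,2]]; col=im["color"][uv[:,1],uv[:,0]].astype(int)
red=(col[:,0]>1.5*col[:,2])&(col[:,0]>1.4*col[:,1]); k=(abs(m[:,1])<.05)&(m[:,0]>0.03)&(m[:,0]<.13)&red&(m[:,2]>.025)&(m[:,2]<.045)
if k.sum(): print("tile out",k.sum(),np.percentile(m[k],[1,50,99],axis=0).round(4))
k=(abs(m[:,1])<.04)&(m[:,0]>.08)&(m[:,0]<.14)&(m[:,2]>.041)&(m[:,2]<.05); print("backstop",np.percentile(m[k,0],[1,50,99]).round(4))
k=(abs(m[:,1])<.03)&(abs(m[:,0])<.02); print("stack top z",np.median(m[k,2]), "before 0.075")
k=(abs(m[:,1])<.03)&(m[:,0]<-.1)&(m[:,0]>-.17)&(m[:,2]>.05)&(m[:,2]<.06); print("plate x",k.sum(),np.median(m[k,0]) if k.sum() else None)
k=(abs(P[:,1]-.413)<.05)&(P[:,0]>.42)&(P[:,0]<.64)&(P[:,2]>.019)
for x in (.44,.47,.5,.55,.58,.61): j=k&(abs(P[:,0]-x)<.008); print("paddle",x,j.sum(),np.median(P[j,1:],0).round(4))
E
```

```text
ft_force: [-7.8, -17.4, 6.8]
t 19.3 mag [-0.0765 -0.0002  0.043 ] F mag [-18.8   3.1   6.8] q [-0.14  0.62  0.83  1.82 -1.04  1.38  0.87]
ft_force: [-0.5, -0.6, -0.4]
t 20.3 mag [-0.1852  0.0007  0.0415] F mag [-0.7  0.3 -0.4] q [ 0.06  0.72  0.84  1.71 -1.01  1.51  0.99]
ft_force: [-0.6, 0.6, -0.7]
t 20.9 mag [-0.2804  0.0005  0.156 ] F mag [ 0.5  0.8 -0.7] q [ 0.19  0.68  0.9   1.51 -0.92  1.74  0.96]
tile out 1289 [[ 0.0441 -0.0439  0.0293]
 [ 0.0751  0.0004  0.0339]
 [ 0.1061  0.0444  0.0377]]
backstop [0.1075 0.1172 0.1273]
stack top z 0.062070116876645653 before 0.075
plate x 127 -0.14045828695913282
paddle 0.44 119 [0.4095 0.0324]
paddle 0.47 106 [0.4098 0.032 ]
paddle 0.5 118 [0.4082 0.0317]
paddle 0.55 127 [0.412  0.0226]
paddle 0.58 125 [0.4112 0.022 ]
paddle 0.61 133 [0.4097 0.0223]
```

View pics/fin.png

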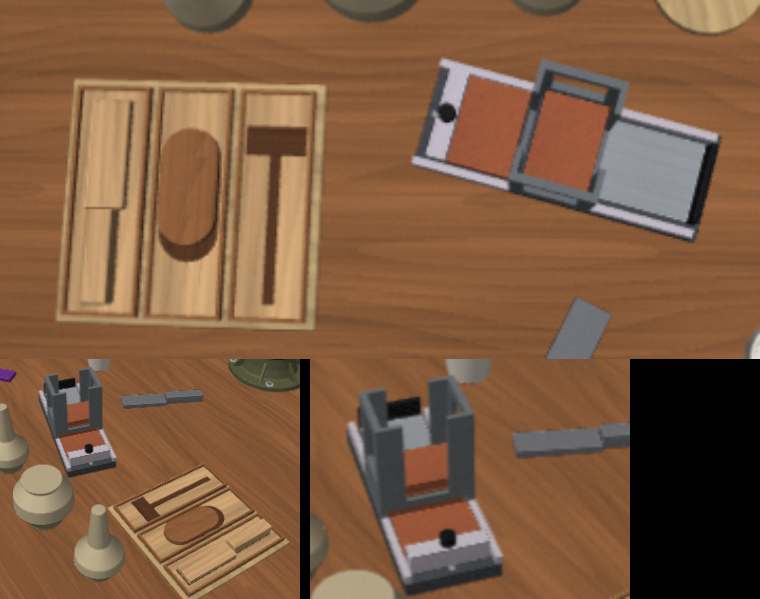

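The final picture shows the paddle flat on its outline at (105,200) and the tile flush against the backstop at (490,125). The stack has dropped one tile (depth 75 → 62 mm) and the slide is back at rest, with the plate at (707,180).

```bash
python3 -c "
from bench import ctrl
print(ctrl.close_job())"
```

```text
the job is handed in; nothing more can be done
None
```

The job is handed in: the paddle lies flat in its own tray, one tile was fed flush against the backstop at no more than about 19 N of push, the slide sprang back, the next tile dropped, and it took about 21 s.

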